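# Latch the incense box

### The arm

A 6-joint arm with a two-finger parallel gripper is mounted at the origin on the work surface. World frame = base frame: x ahead of the robot, y to its left, z up, the work surface at z = 0. Lengths are in m, angles in degrees, forces in N, time in s.
With the tool pointing down it reaches from about 0.4 to 0.825 m from the base axis. Payload 7 kg.
Tool frame: the origin (TCP) lies midway between the tips of the shut fingers; the grasp point (between the pads) lies 19 mm behind it (r.hold_point_z is the distance from the TCP to the grasp point, in m); x points along the fingers, y is the direction in which the jaws open and shut, and the axes are right-handed (so a half turn about x gives the same grasp; the last joint's range is limited). The gripper opens to 88 mm and grips with 3 to 60 N. Pads are 19 mm wide; open, the fingers measure 130 mm over their backs; the gripper's body (78 mm by 193 mm) begins 47 mm behind the grasp point.
Start: joints at [-59.066, 20.546, 0.682, 0, -70.136, -16.507], TCP at [0.168, -0.654, 0.227] pointing down, gripper open.
Joint ranges: [-176.03, 176.03], [-82.01, 121.73], [-58.28, 71.71], [-173.87, 95.51], [-174.79, -0.11], [-173.66, 173.66]. Speed limits (degrees/s): [136.94, 136.94, 172.46, 180, 180, 180].

### API

Orientations are given as [roll, pitch, yaw] about the fixed x, y, z axes, in that order (R = Rz(yaw) Ry(pitch) Rx(roll)).
In Python, from plant import r, viewer, order gives the robot as it stands. The module is installed in compiled form; this text tells all that it offers.
- The arm moves only by the shell command python3 -m creep 'ROWS' [FORCE]. ROWS is JSON, a list of rows, each an object of numbers: "ax", "ay", "az": the turn, a rotation vector about the tool's x, y, z in degrees; "tx", "ty", "tz": the shift along the tool's x, y, z in m; "fingers": the finger opening in m, from 0 to 0.0876. A call has 1 to 5 rows; each row is the pose to reach, as a shift and turn from the pose commanded when the call began, along the tool's axes at that moment; what a row does not reach only later rows make up. A row lasts 1/10 s, in which the tool goes at most 50 mm and 8.59 degrees, less where a joint would pass 70% of its speed; a pose out of reach is approached as far as the arm can. A call with a gripper value outside its range is refused whole. The fingers move at their own pace and stop on an object; FORCE is the grip in N (left out, the last holds). Time passes only in rows, so rows that repeat a pose let the fingers close. It gives the time, the measured TCP pose, the force and the opening at its end, in the units of the state.
- r.get_state(): the state, without advancing time (a new reading comes with each control period).
- viewer.capture(name): name is "scene" or "top"; returns a dict with "pixels" (400x640x3 uint8, blue, green, red), "depth" (400x640 float32, m along the optical axis (not along the pixel's ray), 0 where there is no reading), "fx", "fy", "cx", "cy" (pixels), "rvec" (rotation vector, rad) and "tvec" (3), from world to camera coordinates, as OpenCV has them. Camera axes: x right, y down, z forward; pixel columns grow to the right and rows downward; lengths in m; the calibration is good to about 2 mm. A picture is of the moment at which its call begins.
- order.close_job(): hands the job in, once; it reports no verdict.
The state is a dict: "time_s": time; "joints": joint angles; "qd": joint speeds; "joint_torque": joint torques, N m; "tcp_pos": TCP position; "eef_rot": TCP orientation; "contact_force": force on the tool from outside, world axes, zero at the start; "moment": the same for the moment, N m; "gripper_width": finger opening in m.
Only numpy, scipy, OpenCV 4.12 (cv2) and the standard library are available. Lean on these libraries where they do the work, as an engineer would, in place of code of your own. Each camera call takes 0.05 s, during which the arm holds its last target.

### The job

Shut the lid of the incense box, press it down against its springy buffers and turn the wing knob clockwise until the hidden tongue has swung under the frame edge and you feel it meet its stop, so that the lid stays latched when you let go. Press and turn gently, never forcing the lid or the stop, and do not disturb the other things on the shelf.

Things in the scene. Friction and masses are not known exactly. Their poses are not given: they have to be found in the camera images.
- box: Dark wooden incense box, fixed to the shelf, 160 (x) by 200 (y) by 90 mm high, walls 8 mm. Origin: centre of its underside; z up, x from the front wall (robot side) to the hinge side, y left. The lid's hinge axis runs along box y at box x = +80 mm, z = 90 mm. What the box bears from lid and tongue together (buffers, rim, lip and stop) must stay below 30 N.
- catch (a point): Nominal middle of the hidden steel strike inside the front wall. Its lip (the frame edge, 6 mm along box y) must have the tongue under it; a rigid stop stands at the lip's +y end. The true strike sits 14 mm to the -y side up to 12 mm to the +y side of this point, unseen: the stop is met at knob angles of 1.15 to 2.0 rad, and the tongue is safely under only in the last 0.08 rad before it. Axes as the box's.
- buffer_mid (a point): Point at rim height midway between two sprung rubber buffers, which stand inside the front corners (78 mm either side) and 8 mm above the rim. Together they push the lid up with 2.5 N at first touch and 7.5 N when it is right down. Let go unlatched, the lid is lifted to a hinge angle of about 0.055 rad; latched it rests at about 0.015. Axes as the box's.
- lid (a joint): Hinge angle of the lid (rad): 0 = right down on the rim, grows as it opens. Starts at 0.5 to 0.9; the stiff hinge (0.25 N m) leaves it where it is put. About 10 N straight down on the knob bring it right down. With the tongue over the lip the lid cannot go down, so turn the knob only when the lid is down; then the tongue has 2 mm of play below the lip.
- lid_front (a point): Middle of the lid's free front edge, on its upper face. The lid is a flat dark wooden board, 166 mm from the hinge axis to this edge, 204 mm wide, 12 mm thick, its underside passing through the hinge axis; about 190 g with the knob. Axes as the lid's: z square to the upper face, x from the front edge to the hinge, y along the hinge.
- lid_push (a point): Point on the lid's upper face where it can well be pushed shut: 140 mm from the hinge axis, 70 mm to the +y side of the middle. Axes as the lid's.
- knob (a joint): Angle of the steel wing knob on the lid (rad), growing clockwise seen from above: 0 = wing along the lid's y, hidden tongue pointing to the lid's -y; 1.57 = wing along the lid's x, tongue to the front wall. Starts at 0.55 to 0.85. Friction about 0.06 N m. The tongue is a 6 mm round bar parallel to the wing, reaching 38 mm from the axis, 28 mm below the lid's upper face.
- wing (a point): Middle of the knob's wing, on the knob's axis, 23 mm above the lid's upper face, 110 mm from the hinge axis, midway across the lid. The upright wing plate is 44 mm long (this point's y axis), 9 mm thick (its x axis), 26 mm high: from 10 to 36 mm above the lid's face. z is the knob's axis, out of the lid. Below it a round hub, 22 mm wide, up to 12 mm above the face.
- elephant: Yellow ceramic elephant, 110 mm long, 85 mm high, loose. Origin: centre underneath. Leave alone.
- cup: Glass offering cup, 64 mm wide, 60 mm high, loose. Origin: centre underneath. Leave alone.
- bell: Aluminium hand bell standing on its mouth, 68 mm wide, 92 mm high, loose. Origin: centre underneath. Leave alone.
- vase: Steel vase, 68 mm wide, 115 mm high, loose. Origin: centre underneath. Leave alone.

How it is judged (in metres and radians):
On the way, in this order (a step that is already met when the one before it is completed fails the run):
1. the lid has been lowered onto its buffers (hinge angle below 0.12 rad), the tongue not yet turned (knob below 0.9 rad) (value of joint lid below 0.12 rad and value of joint knob below 0.9 rad), for 0.1 s.
2. with the lid pressed down (below 0.03 rad) the knob has been turned past 0.95 rad (value of joint lid below 0.03 rad and value of joint knob above 0.95 rad), for 0.2 s.
At the end, for the whole second after the job is handed in: The lid stays down by itself (hinge angle below 0.03 rad, still) with the knob turned past 0.95 rad, its tongue under the frame edge (all of step 2 and velocity of joint lid between -0.05 and 0.05 rad/s); the robot touches nothing.
It fails at once if the lid or the tongue forced: more than 30 N between the lid with its knob and the box (buffers, rim, strike) (contact force between lid and box above 30 N).
It fails at once if the elephant moved by more than 30 mm or tipped (distance of elephant from where it was at the start of the episode above 0.03 m or angle between elephant's own z axis and vertical above 0.5 rad).
It fails at once if the cup moved by more than 30 mm or tipped (distance of cup from where it was at the start of the episode above 0.03 m or angle between cup's own z axis and vertical above 0.5 rad).
It fails at once if the bell moved by more than 30 mm or tipped (distance of bell from where it was at the start of the episode above 0.03 m or angle between bell's own z axis and vertical above 0.5 rad).
It fails at once if the vase moved by more than 30 mm or tipped (distance of vase from where it was at the start of the episode above 0.03 m or angle between vase's own z axis and vertical above 0.5 rad).
It also fails if it takes over 72 s, if anything falls off the work surface, if the arm or the gripper's body presses on something with over 40 N, if the wrist force passes 120 N, or if a joint passes its speed limit or range.

## Working session

There is one attempt and no reset: what is moved stays moved. The work goes in short steps, Python scripts to look and compute and a shell command to move; the robot and the scene stay as the last step left them, time stands still between calls to the robot, and variables do not carry over. Pictures are saved under pics/ and viewed, and the job is handed in when it is done.

```bash
mkdir -p pics; cat > h.py <<'E'
import numpy as np, cv2
from plant import r, viewer, order
from scipy.spatial.transform import Rotation as R
def cap(n,fn=None):
    d=viewer.capture(n)
    if fn: cv2.imwrite('pics/'+fn,d['pixels'])
    return d
def pts(d):
    z=d['depth'];v,u=np.mgrid[:z.shape[0],:z.shape[1]]
    P=np.dstack([(u-d['cx'])/d['fx']*z,(v-d['cy'])/d['fy']*z,z])
    M=cv2.Rodrigues(np.array(d['rvec'],float))[0]
    W=(P-np.array(d['tvec']).ravel())@M
    W[z==0]=np.nan
    return W
E
python3 - <<'E'
from h import *
for n in('scene','top'):
    d=cap(n,n+'0.png'); np.save(n+'0.npy',pts(d)); print(n,d['rvec'],d['tvec'],d['fx'])
print(r.get_state(),r.hold_point_z)
E
```

```text
scene [ 2.42956843  0.73209545 -0.2283676 ] [-0.55524738 -0.2083837   1.20592063] 434.67610862612474
top [ 2.12935083 -2.15071918  0.11867025] [0.06792736 0.63475378 0.96249236] 374.7055310780909
{'time_s': 0.1, 'joints': array([-5.90654570e+01,  2.05861326e+01,  6.40002670e-01, -1.67757702e-02,
       -7.01367564e+01, -1.65065883e+01]), 'qd': array([-0.0785263 , -0.08854602,  0.09020237, -0.00950987,  0.02492647,
       -0.15356857]), 'joint_torque': array([-5.49793804e-04, -5.84164453e+01,  2.93753010e+01,  7.01541334e+00,
        1.02334691e-02, -6.45021896e-05]), 'tcp_pos': array([ 0.16804226, -0.65330116,  0.22574038]), 'eef_rot': array([ 95.73467337,  89.91562612, 110.15691664]), 'contact_force': array([ 0.54107982, -0.00760701,  0.18933898]), 'moment': array([0.02904013, 0.0193611 , 0.01629043]), 'gripper_width': 0.08745573624588188} 0.0188
```

View pics/scene0.png

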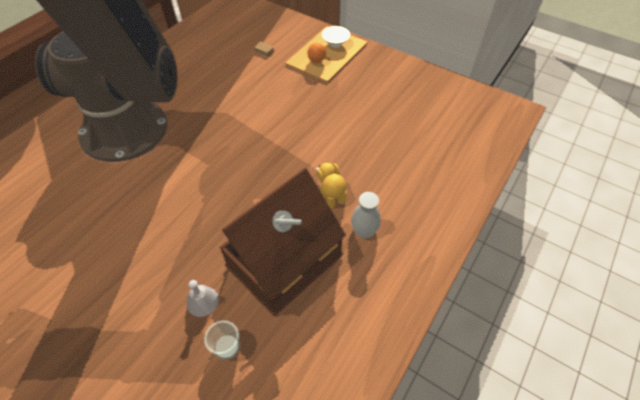

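View pics/top0.png

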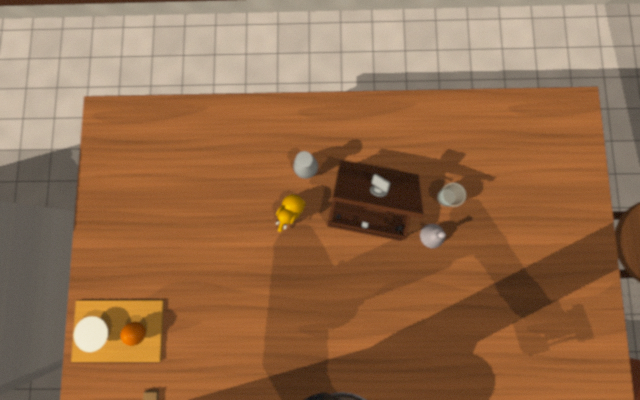

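Scene picture: box with lid half open at (285,235), wing knob at (285,220); elephant (332,185), vase (367,215), bell (202,298), cup (222,340). Top picture: lid u 335–422, v 162–212, knob (380,185), with the open front facing the robot. Next I'll fit the lid plane.

```bash
cat > fit.py <<'E'
from h import *
W=np.vstack([np.load('top0.npy').reshape(-1,3),np.load('scene0.npy').reshape(-1,3)])
lab=np.r_[np.zeros(256000),np.ones(256000)]
T=np.load('top0.npy')
for (u,v) in [(345,170),(415,178),(340,200),(415,205),(380,185),(375,200),(365,225),(292,208),(305,165),(452,195),(432,236),(335,212),(330,232),(405,237)]:
    print((u,v),T[v,u].round(4))
E
python3 fit.py
python3 - <<'E'
from h import *
T=np.load('scene0.npy')
for (u,v) in [(235,235),(305,182),(335,230),(285,265),(283,222),(297,222),(260,230)]:
    print((u,v),T[v,u].round(4))
E
```

```text
(345, 170) [ 0.6857 -0.0152  0.1333]
(415, 178) [ 0.6672 -0.1905  0.1129]
(340, 200) [0.6017 0.0019 0.2129]
(415, 205) [ 0.5902 -0.1667  0.1989]
(380, 185) [ 0.6374 -0.0906  0.1938]
(375, 200) [ 0.6019 -0.0769  0.2036]
(365, 225) [ 0.5529 -0.0663  0.082 ]
(292, 208) [0.5991 0.1205 0.0752]
(305, 165) [0.7041 0.0844 0.1131]
(452, 195) [ 0.6378 -0.3171  0.0037]
(432, 236) [ 0.5244 -0.2442  0.0468]
(335, 212) [0.593  0.0076 0.0154]
(330, 232) [5.391e-01 2.180e-02 2.000e-04]
(405, 237) [ 0.5214 -0.1645  0.0906]
(235, 235) [ 0.5878 -0.1706  0.2035]
(305, 182) [ 0.6215 -0.0022  0.2016]
(335, 230) [ 0.7025 -0.0169  0.1176]
(285, 265) [ 0.6675 -0.1388  0.1235]
(283, 222) [ 0.6439 -0.1032  0.2074]
(297, 222) [ 0.6607 -0.0842  0.1974]
(260, 230) [ 0.6092 -0.1299  0.1851]
```

```bash
cat > fit.py <<'E'
from h import *
def lidfit(names,seed):
    Ps=[pts(cap(n)).reshape(-1,3) if isinstance(n,str) and not n.endswith('.npy') else np.load(n).reshape(-1,3) for n in names]
    out=[]
    for A in Ps+[np.vstack(Ps)]:
        P=A[np.isfinite(A).all(1)]
        P=P[(abs(P[:,0]-.63)<.14)&(abs(P[:,1]+.09)<.16)&(P[:,2]>.085)]
        n,c=seed
        for t in (.02,.012,.007,.005):
            q=P[abs((P-c)@n)<t]; c0=q.mean(0); n=np.linalg.svd(q-c0,full_matrices=False)[2][2]; n*=np.sign(n[2]); c=c0
        ey=np.cross([0,0,1],[0,0,1])
        h=np.cross(n,[0,0,1]); h/=np.linalg.norm(h)   # hinge direction
        d=np.cross(h,n)  # in plane
        if h[1]<0: h=-h
        if d[0]<0: d=-d   # to hinge
        uv=np.c_[(q-c)@d,(q-c)@h].astype(np.float32)
        k=(abs(uv)<.13).all(1); uv=uv[k]
        rect=cv2.minAreaRect(uv)
        lo,hi=np.percentile(uv,[.3,99.7],axis=0)
        print(len(q),'n',n.round(4),'angle',np.arccos(n[2]).round(4),'yaw(h)',np.degrees(np.arctan2(-h[0],h[1])).round(2),'rect',[np.round(x,4) for x in rect],'pct',lo.round(4),hi.round(4))
        out.append((n,c,d,h,lo,hi))
    return out,Ps
if __name__=='__main__':
    a=np.array([.6857,-.0152,.1333]);b=np.array([.6672,-.1905,.1129]);c=np.array([.5902,-.1667,.1989]);
    n=np.cross(b-a,c-a);n/=np.linalg.norm(n);n*=np.sign(n[2])
    o,Ps=lidfit(['top0.npy','scene0.npy'],(n,(a+b+c)/3))
    for (n,c,d,h,lo,hi) in o:
        print('c',c.round(4),'front mid',(c+d*lo[0]+h*(lo[1]+hi[1])/2).round(4),'hinge end mid(upper face)',(c+d*hi[0]+h*(lo[1]+hi[1])/2).round(4))
        P=np.vstack(Ps); P=P[np.isfinite(P).all(1)]
        s=(P-c)@n; u=(P-c)@d; v=(P-c)@h
        k=(s>.028)&(s<.045)&(u>lo[0])&(u<hi[0])&(v>lo[1])&(v<hi[1])
        w=np.c_[u[k],v[k]]; m=w.mean(0)
        e=np.linalg.svd(w-m,full_matrices=False)
        e=e[2][0]*np.sign(e[2][0][0])
        print('wing n',k.sum(),'mid',(c+d*m[0]+h*m[1]+n*.023).round(4),'from front',(m[0]-lo[0]).round(4),'lat',(m[1]-(lo[1]+hi[1])/2).round(4),'wing dir (d,h)',e.round(3), 'smax',s[k].max())
E
python3 fit.py
```

```text
3264 n [ 0.6997 -0.1442  0.6998] angle 0.7957 yaw(h) -11.64 rect [array([ 0.0111, -0.0005]), array([0.2033, 0.1691]), np.float64(89.9971)] pct [-0.0725 -0.101 ] [0.0933 0.1007]
8279 n [ 0.7038 -0.1453  0.6954] angle 0.8018 yaw(h) -11.67 rect [array([0.005 , 0.0063]), array([0.1722, 0.2049]), np.float64(0.0192)] pct [-0.0803 -0.0955] [0.0884 0.1068]
11508 n [ 0.7024 -0.1447  0.697 ] angle 0.7996 yaw(h) -11.64 rect [array([0.0065, 0.0046]), array([0.1745, 0.2049]), np.float64(0.0402)] pct [-0.0789 -0.0971] [0.0902 0.105 ]
c [ 0.6368 -0.0891  0.1658] front mid [ 0.5871 -0.079   0.2176] hinge end mid(upper face) [ 0.7007 -0.1024  0.0991]
wing n 200 mid [ 0.6415 -0.0906  0.1937] from front 0.056 lat -0.0004 wing dir (d,h) [0.615 0.789] smax 0.03974358997384648
c [ 0.6431 -0.0965  0.1594] front mid [ 0.5895 -0.0796  0.2171] hinge end mid(upper face) [ 0.7044 -0.1034  0.0958]
wing n 189 mid [ 0.6424 -0.0907  0.1943] from front 0.054 lat -0.0001 wing dir (d,h) [0.618 0.787] smax 0.0386578894116789
c [ 0.6414 -0.0944  0.161 ] front mid [ 0.5884 -0.0795  0.2176] hinge end mid(upper face) [ 0.7038 -0.1033  0.0964]
wing n 193 mid [ 0.6422 -0.0907  0.1941] from front 0.0552 lat -0.0001 wing dir (d,h) [0.615 0.788] smax 0.03897696991171022
```

```bash
cat > st.py <<'E'
from h import *
def st():
    s=r.get_state(); M=R.from_euler('xyz',s['eef_rot'],degrees=True).as_matrix()
    return s,M
H=np.array([.6933,-.1011,.0902]); bx=np.array([.9794,-.2018,0]); by=np.array([.2018,.9794,0]); ez=np.array([0,0,1.])
def lidp(a,rad,y,z):
    d=np.cos(a)*bx-np.sin(a)*ez; n=np.sin(a)*bx+np.cos(a)*ez
    return H-rad*d+y*by+(z+.012)*n
def show(targets={}):
    s,M=st()
    print('t',s['time_s'],'tcp',s['tcp_pos'].round(4),'F',s['contact_force'].round(1),'M',s['moment'].round(2),'w',round(float(s['gripper_width']),4),'yaw of tool y',round(np.degrees(np.arctan2(M[1,1],M[0,1])),2),'tilt',np.degrees(np.arccos(-M[2,0])).round(2),'j',s['joints'].round(1))
    for k,p in targets.items():
        print(k,np.round(p,4),'delta tool',((p-s['tcp_pos'])@M).round(4))
E
python3 - <<'E'
from st import *
s,M=st();print(M.round(3))
show({str(a):lidp(a,.135,.07,.02) for a in (.8,.6,.4,.2,.05)})
E
```

```text
[[-0.001 -0.249  0.968]
 [ 0.001  0.968  0.249]
 [-1.     0.001 -0.   ]]
t 0.1 tcp [ 0.168  -0.6533  0.2257] F [ 0.5 -0.   0.2] M [0.03 0.02 0.02] w 0.0875 yaw of tool y 104.42 tilt 0.08 j [-59.1  20.6   0.6  -0.  -70.1 -16.5]
0.8 [ 0.6378 -0.0182  0.2093] delta tool [0.017  0.4981 0.6131]
0.6 [ 0.616  -0.0137  0.1928] delta tool [0.0336 0.5078 0.5931]
0.4 [ 0.5978 -0.01    0.1722] delta tool [0.0542 0.5159 0.5765]
0.2 [ 0.5841 -0.0071  0.1484] delta tool [0.078  0.5221 0.5639]
0.05 [ 0.5769 -0.0057  0.1289] delta tool [0.0975 0.5253 0.5573]
```

```bash
python3 -m creep '[{"tx":-0.03,"ty":0.02,"tz":0.025,"ax":-5.2,"fingers":0},{"tx":-0.05,"ty":0.047,"tz":0.058,"ax":-10.4,"fingers":0},{"tx":-0.07,"ty":0.075,"tz":0.092,"ax":-15.6,"fingers":0},{"tx":-0.08,"ty":0.104,"tz":0.128,"ax":-20.8,"fingers":0},{"tx":-0.08,"ty":0.134,"tz":0.165,"ax":-26,"fingers":0}]' 20; python3 - <<'E'
from st import *
show({str(a):lidp(a,.135,.07,.02) for a in (.8,.6,)})
E
```

```text
t 0.1 tcp [ 0.168  -0.6533  0.2257] F [ 0.5 -0.   0.2] M [0.03 0.02 0.02] w 0.0875 yaw of tool y 104.42 tilt 0.08 j [-59.1  20.6   0.6  -0.  -70.1 -16.5]
0.8 [ 0.6378 -0.0182  0.2093] delta tool [0.017  0.4981 0.6131]
0.6 [ 0.616  -0.0137  0.1928] delta tool [0.0336 0.5078 0.5931]invalid input
```

```bash
python3 -m creep '[{"ax":0,"ay":0,"az":0,"tx":-0.03,"ty":0.02,"tz":0.025,"fingers":0.0}]' 20
```

```text
time_s: 0.2
tcp_pos: [0.1853, -0.627, 0.2509]
eef_rot: [102.3, 89.4, 116.5]
contact_force: [0.9, -0.1, -0.4]
gripper_width: 0.0835
```

```bash
python3 -m creep --help
```

```text
invalid input: not JSON, or not a number
```

```bash
python3 -m creep '[{"ax":-5.2,"ay":0,"az":0,"tx":-0.02,"ty":0.027,"tz":0.033,"fingers":0},{"ax":-10.4,"ay":0,"az":0,"tx":-0.04,"ty":0.055,"tz":0.067,"fingers":0},{"ax":-15.6,"ay":0,"az":0,"tx":-0.05,"ty":0.084,"tz":0.103,"fingers":0},{"ax":-20.8,"ay":0,"az":0,"tx":-0.05,"ty":0.114,"tz":0.14,"fingers":0},{"ax":-26,"ay":0,"az":0,"tx":-0.05,"ty":0.144,"tz":0.177,"fingers":0}]' 20; python3 - <<'E'
from st import *
show({str(a):lidp(a,.135,.07,.02) for a in (.8,.6,)})
E
```

```text
time_s: 0.7
tcp_pos: [0.3237, -0.4429, 0.3068]
eef_rot: [-53.9, 90.0, -13.3]
contact_force: [0.5, 0.8, -0.6]
gripper_width: 0.0448
t 0.7 tcp [ 0.3237 -0.4429  0.3068] F [ 0.5  0.8 -0.6] M [-0.03 -0.11  0.03] w 0.0448 yaw of tool y 130.62 tilt 0.03 j [-33.4   6.1  -7.9  -0.  -76.  -16. ]
0.8 [ 0.6378 -0.0182  0.2093] delta tool [0.0976 0.1179 0.5149]
0.6 [ 0.616  -0.0137  0.1928] delta tool [0.114  0.1355 0.5013]
```

```bash
python3 -m creep '[{"ax":0,"ay":0,"az":0,"tx":0,"ty":0.01,"tz":0.045,"fingers":0},{"ax":0,"ay":0,"az":0,"tx":0,"ty":0.02,"tz":0.09,"fingers":0},{"ax":0,"ay":0,"az":0,"tx":0,"ty":0.03,"tz":0.135,"fingers":0},{"ax":0,"ay":0,"az":0,"tx":0,"ty":0.04,"tz":0.18,"fingers":0},{"ax":0,"ay":0,"az":0,"tx":0,"ty":0.05,"tz":0.225,"fingers":0}]' 20;  python3 -m creep '[{"ax":0,"ay":0,"az":0,"tx":0,"ty":0.01,"tz":0.045,"fingers":0},{"ax":0,"ay":0,"az":0,"tx":0,"ty":0.02,"tz":0.09,"fingers":0},{"ax":0,"ay":0,"az":0,"tx":0,"ty":0.03,"tz":0.135,"fingers":0},{"ax":0,"ay":0,"az":0,"tx":0,"ty":0.04,"tz":0.18,"fingers":0},{"ax":0,"ay":0,"az":0,"tx":0,"ty":0.05,"tz":0.225,"fingers":0}]' 20;python3 - <<'E'
from st import *
show({str(a):lidp(a,.135,.07,.02) for a in (.8,.6,)})
E
```

```text
time_s: 1.2
tcp_pos: [0.4624, -0.2587, 0.3065]
eef_rot: [39.1, 90.0, 79.5]
contact_force: [0.4, -0.3, -0.6]
gripper_width: 0.0051
time_s: 1.7
tcp_pos: [0.6013, -0.0748, 0.3063]
eef_rot: [132.0, 90.0, 172.5]
contact_force: [0.2, 0.1, 0.6]
gripper_width: 0.0009
t 1.7 tcp [ 0.6013 -0.0748  0.3063] F [0.2 0.1 0.6] M [-0.07 -0.11  0.01] w 0.0009 yaw of tool y 130.44 tilt 0.02 j [ 11.4  11.8  -1.1  -0.  -77.1 -60.9]
0.8 [ 0.6378 -0.0182  0.2093] delta tool [0.097  0.0194 0.0645]
0.6 [ 0.616  -0.0137  0.1928] delta tool [0.1135 0.0369 0.0509]
```

```bash
python3 -m creep '[{"ax":0,"ay":0,"az":0,"tx":0.02,"ty":0.005,"tz":0.03,"fingers":0},{"ax":0,"ay":0,"az":0,"tx":0.05,"ty":0.01,"tz":0.047,"fingers":0},{"ax":0,"ay":0,"az":0,"tx":0.065,"ty":0.01,"tz":0.047,"fingers":0},{"ax":0,"ay":0,"az":0,"tx":0.065,"ty":0.01,"tz":0.047,"fingers":0}]' 20;python3 - <<'E'
from st import *
cap('top','t1.png');cap('scene','s1.png')
show({str(a):lidp(a,.135,.07,.005) for a in (.8,.6,.4,.2,.05)})
E
```

```text
time_s: 2.1
tcp_pos: [0.6285, -0.0379, 0.2381]
eef_rot: [145.6, 89.7, -173.9]
contact_force: [-1.0, 0.5, 0.1]
gripper_width: 0.0005
t 2.2 tcp [ 0.6299 -0.0387  0.2418] F [-0.1 -0.4  1.2] M [-0.   -0.01  0.01] w 0.0008 yaw of tool y 130.44 tilt 0.04 j [ 14.2  16.   -3.9   0.  -70.2 -63.8]
0.8 [ 0.6273 -0.016   0.1989] delta tool [0.0429 0.0191 0.0127]
0.6 [ 0.6077 -0.012   0.1805] delta tool [0.0614 0.0348 0.0005]
0.4 [ 0.5921 -0.0088  0.1584] delta tool [ 0.0834  0.0474 -0.0093]
0.2 [ 0.5812 -0.0065  0.1337] delta tool [ 0.1081  0.0562 -0.0162]
0.05 [ 0.5762 -0.0055  0.1139] delta tool [ 0.1279  0.0602 -0.0193]
```

```bash
python3 -m creep '[{"ax":0,"ay":0,"az":0,"tx":0.01,"ty":0.01,"tz":0.01,"fingers":0},{"ax":0,"ay":0,"az":0,"tx":0.025,"ty":0.02,"tz":0.012,"fingers":0},{"ax":0,"ay":0,"az":0,"tx":0.035,"ty":0.021,"tz":0.011,"fingers":0},{"ax":0,"ay":0,"az":0,"tx":0.043,"ty":0.023,"tz":0.009,"fingers":0},{"ax":0,"ay":0,"az":0,"tx":0.052,"ty":0.027,"tz":0.006,"fingers":0}]' 20;python3 - <<'E'
from st import *
cap('scene','s2.png')
show({str(a):lidp(a,.135,.07,.005) for a in (.6,.4,.2,.05)})
E
```

```text
time_s: 2.7
tcp_pos: [0.6173, -0.0143, 0.1898]
eef_rot: [-39.3, 89.9, 1.1]
contact_force: [-0.3, 0.4, 1.1]
gripper_width: 0.0006
t 2.75 tcp [ 0.6156 -0.0142  0.188 ] F [-1.6  0.6 -1.3] M [ 0.12  0.22 -0.01] w 0.0004 yaw of tool y 130.39 tilt 0.07 j [ 16.8  16.6 -10.2  -0.  -63.3 -66.4]
0.6 [ 0.6077 -0.012   0.1805] delta tool [ 0.0076  0.0068 -0.0046]
0.4 [ 0.5921 -0.0088  0.1584] delta tool [ 0.0296  0.0193 -0.0144]
0.2 [ 0.5812 -0.0065  0.1337] delta tool [ 0.0544  0.0281 -0.0213]
0.05 [ 0.5762 -0.0055  0.1139] delta tool [ 0.0741  0.0321 -0.0244]
```

View pics/s2.png

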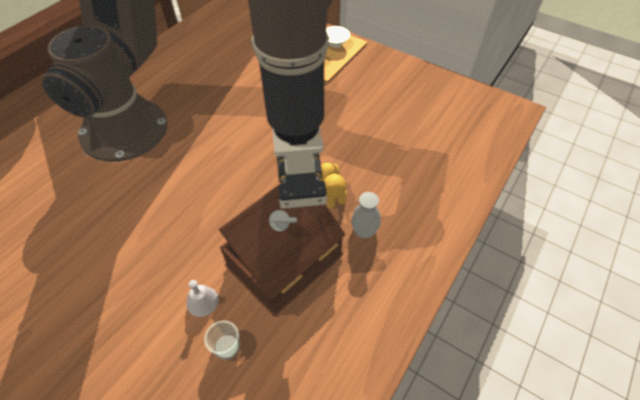

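The gripper is on the lid near (302,190) and the lid has begun to close (front corner now at (220,232)). It is well above the elephant. Continuing.

```bash
python3 -m creep '[{"ax":0,"ay":0,"az":0,"tx":0.008,"ty":0.006,"tz":-0.004,"fingers":0},{"ax":0,"ay":0,"az":0,"tx":0.017,"ty":0.012,"tz":-0.009,"fingers":0},{"ax":0,"ay":0,"az":0,"tx":0.026,"ty":0.017,"tz":-0.012,"fingers":0},{"ax":0,"ay":0,"az":0,"tx":0.034,"ty":0.02,"tz":-0.015,"fingers":0},{"ax":0,"ay":0,"az":0,"tx":0.042,"ty":0.023,"tz":-0.018,"fingers":0}]' 20;python3 - <<'E'
from st import *
show({str(a):lidp(a,.135,.07,.005) for a in (.4,.2,.05)})
E
```

```text
time_s: 3.25
tcp_pos: [0.5879, -0.008, 0.1469]
eef_rot: [63.3, 90.0, 103.7]
contact_force: [1.0, -0.0, 0.3]
gripper_width: 0.0001
t 3.25 tcp [ 0.5879 -0.008   0.1469] F [ 1.  -0.   0.3] M [ 0.11 -0.22 -0.  ] w 0.0001 yaw of tool y 130.44 tilt 0.01 j [ 18.3  16.1 -16.8  -0.  -57.1 -67.8]
0.4 [ 0.5921 -0.0088  0.1584] delta tool [-0.0116 -0.0033  0.0027]
0.2 [ 0.5812 -0.0065  0.1337] delta tool [ 0.0132  0.0055 -0.0041]
0.05 [ 0.5762 -0.0055  0.1139] delta tool [ 0.0329  0.0095 -0.0073]
```

```bash
python3 -m creep '[{"ax":0,"ay":0,"az":0,"tx":0.007,"ty":0.003,"tz":-0.002,"fingers":0},{"ax":0,"ay":0,"az":0,"tx":0.014,"ty":0.005,"tz":-0.004,"fingers":0},{"ax":0,"ay":0,"az":0,"tx":0.02,"ty":0.007,"tz":-0.005,"fingers":0},{"ax":0,"ay":0,"az":0,"tx":0.025,"ty":0.008,"tz":-0.006,"fingers":0},{"ax":0,"ay":0,"az":0,"tx":0.029,"ty":0.009,"tz":-0.007,"fingers":0}]' 20;python3 - <<'E'
from st import *
cap('top','t3.png');cap('scene','s3.png')
show({str(a):lidp(a,.135,.07,.0) for a in (.1,.05)})
E
```

```text
time_s: 3.75
tcp_pos: [0.5771, -0.0059, 0.1181]
eef_rot: [161.4, 90.0, -158.1]
contact_force: [0.3, 0.5, -0.1]
gripper_width: 0.0003
t 3.85 tcp [ 0.5766 -0.006   0.1179] F [ 0.6 -0.3 -0.8] M [0.05 0.06 0.01] w 0.0002 yaw of tool y 130.42 tilt 0.07 j [ 18.8  16.8 -20.2  -0.  -53.1 -68.4]
0.1 [ 0.577  -0.0057  0.1156] delta tool [ 0.0023 -0.      0.0005]
0.05 [ 0.576  -0.0055  0.1089] delta tool [ 0.0089  0.0009 -0.0002]
```

View pics/s3.png

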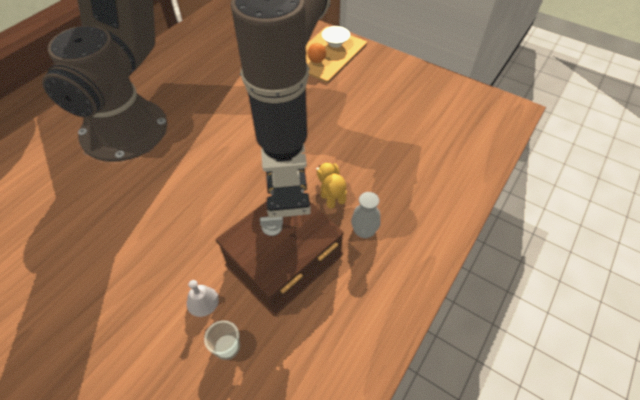

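Lid almost shut (front corners about (218,242) and (300,180)). It needs about 7 mm more.

```bash
python3 -m creep '[{"ax":0,"ay":0,"az":0,"tx":0.003,"ty":0,"tz":0,"fingers":0},{"ax":0,"ay":0,"az":0,"tx":0.006,"ty":0,"tz":0,"fingers":0},{"ax":0,"ay":0,"az":0,"tx":0.007,"ty":0,"tz":0,"fingers":0},{"ax":0,"ay":0,"az":0,"tx":0.007,"ty":0,"tz":0,"fingers":0}]' 20;python3 - <<'E'
from st import *
show()
E
```

```text
time_s: 4.25
tcp_pos: [0.5771, -0.0059, 0.1114]
eef_rot: [149.1, 90.0, -170.4]
contact_force: [1.3, 0.1, 0.8]
gripper_width: 0.0007
t 4.25 tcp [ 0.5771 -0.0059  0.1114] F [1.3 0.1 0.8] M [ 0.05  0.02 -0.01] w 0.0007 yaw of tool y 130.42 tilt 0.02 j [ 18.8  17.2 -20.6  -0.  -52.2 -68.4]
```

```bash
python3 -m creep '[{"ax":0,"ay":0,"az":0,"tx":-0.02,"ty":0,"tz":0,"fingers":0},{"ax":0,"ay":0,"az":0,"tx":-0.06,"ty":0,"tz":0,"fingers":0.03},{"ax":0,"ay":0,"az":0,"tx":-0.09,"ty":0,"tz":0,"fingers":0.05},{"ax":0,"ay":0,"az":0,"tx":-0.09,"ty":0,"tz":0,"fingers":0.05}]' 20; python3 - <<'E'
from st import *
cap('top','t4.png');cap('scene','s4.png')
T=np.vstack([pts(cap(n)).reshape(-1,3) for n in('top','scene')]); T=T[np.isfinite(T).all(1)]
np.save('P4.npy',T)
B=(T-H); x=B@bx;y=B@by;z=T[:,2]
k=(x>-.15)&(x<-.02)&(abs(y)<.09)&(z<.122)&(z>.095)&(np.hypot(x+.11,y)>.035)
A=np.c_[x[k],y[k],np.ones(k.sum())]; s=np.linalg.lstsq(A,z[k],rcond=None)[0]
for _ in range(3):
    e=abs(A@s-z[k])<.004; s=np.linalg.lstsq(A[e],z[k][e],rcond=None)[0]
print('plane',s,e.sum(),'angle',-np.arctan(s[0]))
pl=s[0]*x+s[1]*y+s[2]
k=(np.hypot(x+.11,y)<.04)&(z>pl+.026)&(z<pl+.045)
w=np.c_[x[k],y[k]];m=w.mean(0);e=np.linalg.svd(w-m)[2][0];e*=np.sign(e[0])
print(k.sum(),'mid',m,'dir',e,'theta',np.arctan2(e[0],e[1]),'world',H+m[0]*bx+m[1]*by,z[k].max())
show({'wing':lidp(.055,.11,0,.015)})
E
```

```text
time_s: 4.65
tcp_pos: [0.5798, -0.0057, 0.2065]
eef_rot: [-32.2, 89.5, 8.2]
contact_force: [-0.2, 0.2, -0.7]
gripper_width: 0.0191
plane [-0.06070606  0.00105753  0.10163442] 4920 angle 0.06063165033851554
126 mid [-0.10456105 -0.00074993] dir [0.61733757 0.78669837] theta 0.6653538808455405 world [ 0.59074158 -0.08073407  0.0902    ] 0.14686137648914085
t 4.85 tcp [ 0.5765 -0.006   0.2006] F [ 0.4 -0.3 -0.3] M [ 0.02  0.08 -0.  ] w 0.0352 yaw of tool y 130.41 tilt 0.08 j [ 18.8  12.5 -14.1  -0.  -63.5 -68.4]
wing [ 0.5872 -0.0792  0.1232] delta tool [ 0.0774 -0.0627 -0.0393]
```

```bash
python3 -m creep '[{"ax":0,"ay":0,"az":0,"tx":0,"ty":-0.02,"tz":-0.012,"fingers":0.05},{"ax":0,"ay":0,"az":0,"tx":0.01,"ty":-0.045,"tz":-0.028,"fingers":0.05},{"ax":0,"ay":0,"az":0,"tx":0.03,"ty":-0.063,"tz":-0.039,"fingers":0.05},{"ax":0,"ay":0,"az":0,"tx":0.035,"ty":-0.063,"tz":-0.039,"fingers":0.05},{"ax":0,"ay":0,"az":0,"tx":0.035,"ty":-0.063,"tz":-0.039,"fingers":0.05}]' 20; python3 - <<'E'
from st import *
cap('top','t5.png');d=cap('scene');cv2.imwrite('pics/s5.png',cv2.resize(d['pixels'][150:300,180:400],None,fx=3,fy=3))
show({'wing':lidp(.06,.109,0,.015)})
E
```

```text
time_s: 5.35
tcp_pos: [0.5871, -0.0797, 0.1643]
eef_rot: [146.5, 89.8, -173.1]
contact_force: [0.5, 0.4, 1.2]
gripper_width: 0.05
t 5.45 tcp [ 0.5883 -0.0789  0.1663] F [-0.2 -0.2  0.1] M [0.02 0.04 0.03] w 0.0501 yaw of tool y 130.44 tilt 0.05 j [ 11.2  15.6 -14.7   0.  -59.7 -60.8]
wing [ 0.5883 -0.0795  0.1237] delta tool [ 0.0426 -0.0005 -0.0003]
```

View pics/s5.png

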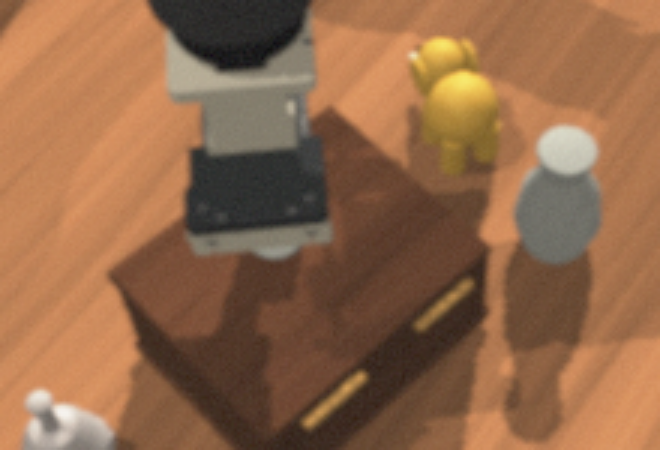

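The gripper is right above the knob (hub just visible at (275,250) of the crop). Descending.

```bash
python3 -m creep '[{"ax":0,"ay":0,"az":0,"tx":0.015,"ty":0,"tz":0,"fingers":0.05},{"ax":0,"ay":0,"az":0,"tx":0.03,"ty":0,"tz":0,"fingers":0.05},{"ax":0,"ay":0,"az":0,"tx":0.041,"ty":0,"tz":0,"fingers":0.05},{"ax":0,"ay":0,"az":0,"tx":0.041,"ty":0,"tz":0,"fingers":0.05}]' 15; python3 - <<'E'
from st import *
show({'wing':lidp(.06,.109,0,.015)})
E
```

```text
time_s: 5.85
tcp_pos: [0.5876, -0.0786, 0.1245]
eef_rot: [143.9, 89.9, -175.7]
contact_force: [-0.3, 0.1, 0.7]
gripper_width: 0.0497
t 5.85 tcp [ 0.5876 -0.0786  0.1245] F [-0.3  0.1  0.7] M [ 0.02  0.04 -0.02] w 0.0497 yaw of tool y 130.47 tilt 0.12 j [ 11.2  17.8 -17.6  -0.  -54.7 -60.8]
wing [ 0.5883 -0.0795  0.1237] delta tool [ 0.0008 -0.0011  0.    ]
```

```bash
python3 -m creep '[{"ax":0,"ay":0,"az":0,"tx":0,"ty":0,"tz":0,"fingers":0.02},{"ax":0,"ay":0,"az":0,"tx":0,"ty":0,"tz":0,"fingers":0.005},{"ax":0,"ay":0,"az":0,"tx":0,"ty":0,"tz":0,"fingers":0.005},{"ax":0,"ay":0,"az":0,"tx":0,"ty":0,"tz":0,"fingers":0.005},{"ax":0,"ay":0,"az":0,"tx":0,"ty":0,"tz":0,"fingers":0.005}]' 25; python3 - <<'E'
from st import *
show()
E
```

```text
time_s: 6.35
tcp_pos: [0.5885, -0.0792, 0.1259]
eef_rot: [-30.0, 90.0, 10.4]
contact_force: [0.3, 1.2, 0.5]
gripper_width: 0.0158
t 6.35 tcp [ 0.5885 -0.0792  0.1259] F [0.3 1.2 0.5] M [ 0.07  0.04 -0.05] w 0.0158 yaw of tool y 130.42 tilt 0.03 j [ 11.2  17.7 -17.5   0.  -54.7 -60.8]
```

```bash
python3 -m creep '[{"ax":0,"ay":0,"az":0,"tx":0,"ty":0,"tz":0,"fingers":0.005},{"ax":0,"ay":0,"az":0,"tx":0,"ty":0,"tz":0,"fingers":0.005},{"ax":0,"ay":0,"az":0,"tx":0,"ty":0,"tz":0,"fingers":0.005}]' 25; python3 - <<'E'
from st import *
show()
E
```

```text
time_s: 6.65
tcp_pos: [0.5882, -0.079, 0.1256]
eef_rot: [104.4, 90.0, 144.8]
contact_force: [-1.8, 1.0, 1.5]
gripper_width: 0.0089
t 6.65 tcp [ 0.5882 -0.079   0.1256] F [-1.8  1.   1.5] M [0.96 0.71 0.02] w 0.0089 yaw of tool y 130.43 tilt 0.02 j [ 11.2  17.8 -17.6  -0.  -54.7 -60.8]
```

```bash
python3 -m creep '[{"ax":0,"ay":0,"az":0,"tx":0.0015,"ty":0.0004,"tz":-0.0003,"fingers":0.005},{"ax":0,"ay":0,"az":0,"tx":0.003,"ty":0.0008,"tz":-0.0006,"fingers":0.005},{"ax":0,"ay":0,"az":0,"tx":0.0045,"ty":0.0012,"tz":-0.001,"fingers":0.005},{"ax":0,"ay":0,"az":0,"tx":0.0045,"ty":0.0012,"tz":-0.001,"fingers":0.005},{"ax":0,"ay":0,"az":0,"tx":0.0045,"ty":0.0012,"tz":-0.001,"fingers":0.005}]' 30; python3 - <<'E'
from st import *
show()
E
```

```text
time_s: 7.15
tcp_pos: [0.5868, -0.0787, 0.1214]
eef_rot: [-3.3, 90.0, 37.1]
contact_force: [-3.9, 3.6, 5.4]
gripper_width: 0.0087
t 7.15 tcp [ 0.5868 -0.0787  0.1214] F [-3.9  3.6  5.4] M [1.58 1.17 0.04] w 0.0087 yaw of tool y 130.43 tilt 0.03 j [ 11.3  17.9 -18.   -0.  -54.1 -60.8]
```

```bash
python3 -m creep '[{"ax":0,"ay":0,"az":0,"tx":0.001,"ty":0.0005,"tz":-0.0002,"fingers":0.005},{"ax":0,"ay":0,"az":0,"tx":0.002,"ty":0.001,"tz":-0.0004,"fingers":0.005},{"ax":0,"ay":0,"az":0,"tx":0.003,"ty":0.0015,"tz":-0.0005,"fingers":0.005},{"ax":0,"ay":0,"az":0,"tx":0.003,"ty":0.0015,"tz":-0.0005,"fingers":0.005}]' 30; python3 - <<'E'
from st import *
show()
d=cap('scene');cv2.imwrite('pics/s6.png',cv2.resize(d['pixels'][150:300,180:400],None,fx=3,fy=3))
T=pts(d).reshape(-1,3);T=T[np.isfinite(T).all(1)]
B=(T-H); x=B@bx;y=B@by;z=T[:,2]
k=(x>-.15)&(x<-.02)&(abs(y)<.09)&(z<.122)&(z>.095)
A=np.c_[x[k],y[k],np.ones(k.sum())]; s=np.linalg.lstsq(A,z[k],rcond=None)[0]
for _ in range(5):
    e=abs(A@s-z[k])<.004; s=np.linalg.lstsq(A[e],z[k][e],rcond=None)[0]
print('plane',s,e.sum(),'angle',-np.arctan(s[0]))
E
```

```text
time_s: 7.55
tcp_pos: [0.5862, -0.0784, 0.1193]
eef_rot: [-56.8, 89.9, -16.4]
contact_force: [-3.4, 0.4, 7.6]
gripper_width: 0.0086
t 7.55 tcp [ 0.5862 -0.0784  0.1193] F [-3.4  0.4  7.6] M [0.44 0.97 0.  ] w 0.0086 yaw of tool y 130.46 tilt 0.12 j [ 11.3  17.9 -18.4   0.1 -53.6 -60.9]
plane [-0.00379279 -0.00045924  0.10157936] 3286 angle 0.003792773535295129
```

```bash
python3 -m creep '[{"ax":0,"ay":0,"az":0,"tx":0.0007,"ty":0.0003,"tz":0.0,"fingers":0.005},{"ax":0,"ay":0,"az":0,"tx":0.0012,"ty":0.0004,"tz":-0.0005,"fingers":0.005},{"ax":0,"ay":0,"az":0,"tx":0.0012,"ty":0.0004,"tz":-0.0005,"fingers":0.005}]' 30; python3 - <<'E'
from st import *
show()
E
```

```text
time_s: 7.9
tcp_pos: [0.5861, -0.0784, 0.1188]
eef_rot: [-50.3, 89.8, -9.8]
contact_force: [-4.3, 1.0, 12.4]
gripper_width: 0.0088
t 7.9 tcp [ 0.5861 -0.0784  0.1188] F [-4.3  1.  12.4] M [0.63 1.14 0.07] w 0.0088 yaw of tool y 130.47 tilt 0.2 j [ 11.4  17.9 -18.5   0.1 -53.5 -60.9]
```

```bash
python3 -m creep '[{"ax":2,"ay":0,"az":0,"tx":0,"ty":0,"tz":0,"fingers":0.005},{"ax":4,"ay":0,"az":0,"tx":0,"ty":0,"tz":0,"fingers":0.005},{"ax":6,"ay":0,"az":0,"tx":0,"ty":0,"tz":0,"fingers":0.005},{"ax":8,"ay":0,"az":0,"tx":0,"ty":0,"tz":0,"fingers":0.005},{"ax":10,"ay":0,"az":0,"tx":0,"ty":0,"tz":0,"fingers":0.005}]' 30; python3 - <<'E'
from st import *
show()
E
```

```text
time_s: 8.4
tcp_pos: [0.5861, -0.0784, 0.1188]
eef_rot: [-41.4, 89.8, -11.0]
contact_force: [-3.7, 0.5, 13.3]
gripper_width: 0.0091
t 8.4 tcp [ 0.5861 -0.0784  0.1188] F [-3.7  0.5 13.3] M [0.61 1.1  0.04] w 0.0091 yaw of tool y 120.39 tilt 0.19 j [ 11.4  17.9 -18.5   0.1 -53.5 -71. ]
```

```bash
python3 -m creep '[{"ax":2.5,"ay":0,"az":0,"tx":0,"ty":0,"tz":0,"fingers":0.005},{"ax":5,"ay":0,"az":0,"tx":0,"ty":0,"tz":0,"fingers":0.005},{"ax":7.5,"ay":0,"az":0,"tx":0,"ty":0,"tz":0,"fingers":0.005},{"ax":10,"ay":0,"az":0,"tx":0,"ty":0,"tz":0,"fingers":0.005},{"ax":12,"ay":0,"az":0,"tx":0,"ty":0,"tz":0,"fingers":0.005}]' 30; python3 - <<'E'
from st import *
show()
E
```

```text
time_s: 8.9
tcp_pos: [0.5861, -0.0785, 0.1188]
eef_rot: [-30.3, 89.8, -11.9]
contact_force: [-3.7, 1.0, 11.5]
gripper_width: 0.0087
t 8.9 tcp [ 0.5861 -0.0785  0.1188] F [-3.7  1.  11.5] M [0.49 1.02 0.06] w 0.0087 yaw of tool y 108.38 tilt 0.19 j [ 11.4  17.9 -18.5   0.1 -53.5 -83. ]
```

```bash
python3 -m creep '[{"ax":0.7,"ay":0,"az":0,"tx":0,"ty":0,"tz":0,"fingers":0.005},{"ax":1.4,"ay":0,"az":0,"tx":0,"ty":0,"tz":0,"fingers":0.005},{"ax":2.1,"ay":0,"az":0,"tx":0,"ty":0,"tz":0,"fingers":0.005},{"ax":2.8,"ay":0,"az":0,"tx":0,"ty":0,"tz":0,"fingers":0.005},{"ax":3.5,"ay":0,"az":0,"tx":0,"ty":0,"tz":0,"fingers":0.005}]' 30; python3 - <<'E'
from st import *
show()
E
```

```text
time_s: 9.4
tcp_pos: [0.5861, -0.0785, 0.1187]
eef_rot: [-27.9, 89.8, -13.0]
contact_force: [-3.1, 0.9, 11.6]
gripper_width: 0.0087
t 9.4 tcp [ 0.5861 -0.0785  0.1187] F [-3.1  0.9 11.6] M [0.41 1.05 0.07] w 0.0087 yaw of tool y 104.95 tilt 0.19 j [ 11.4  17.9 -18.5   0.1 -53.5 -86.5]
```

```bash
python3 -m creep '[{"ax":0.5,"ay":0,"az":0,"tx":0,"ty":0,"tz":0,"fingers":0.005},{"ax":1,"ay":0,"az":0,"tx":0,"ty":0,"tz":0,"fingers":0.005},{"ax":1.5,"ay":0,"az":0,"tx":0,"ty":0,"tz":0,"fingers":0.005},{"ax":2,"ay":0,"az":0,"tx":0,"ty":0,"tz":0,"fingers":0.005}]' 30; python3 - <<'E'
from st import *
show()
E
```

```text
time_s: 9.8
tcp_pos: [0.5861, -0.0785, 0.1188]
eef_rot: [-25.4, 89.8, -12.4]
contact_force: [-3.3, 0.2, 11.8]
gripper_width: 0.0087
t 9.8 tcp [ 0.5861 -0.0785  0.1188] F [-3.3  0.2 11.8] M [0.44 1.   0.03] w 0.0087 yaw of tool y 102.96 tilt 0.19 j [ 11.4  17.9 -18.5   0.1 -53.5 -88.5]
```

```bash
cat > q.py <<'E'
from st import *
s,M=st(); print('knob~',round(.665+(130.45-np.degrees(np.arctan2(M[1,1],M[0,1])))/57.3,3)); show()
E
python3 -m creep '[{"ax":0.6,"ay":0,"az":0,"tx":0,"ty":0,"tz":0,"fingers":0.005},{"ax":1.2,"ay":0,"az":0,"tx":0,"ty":0,"tz":0,"fingers":0.005},{"ax":1.8,"ay":0,"az":0,"tx":0,"ty":0,"tz":0,"fingers":0.005},{"ax":2.4,"ay":0,"az":0,"tx":0,"ty":0,"tz":0,"fingers":0.005},{"ax":3,"ay":0,"az":0,"tx":0,"ty":0,"tz":0,"fingers":0.005}]' 30 >/dev/null; python3 q.py
```

```text
knob~ 1.197
t 10.3 tcp [ 0.5861 -0.0785  0.1188] F [-3.3  0.8 12.4] M [0.4  1.08 0.05] w 0.0084 yaw of tool y 99.95 tilt 0.19 j [ 11.4  17.9 -18.5   0.1 -53.5 -91.5]
```

```bash
python3 -m creep '[{"ax":0.6,"ay":0,"az":0,"tx":0,"ty":0,"tz":0,"fingers":0.005},{"ax":1.2,"ay":0,"az":0,"tx":0,"ty":0,"tz":0,"fingers":0.005},{"ax":1.8,"ay":0,"az":0,"tx":0,"ty":0,"tz":0,"fingers":0.005},{"ax":2.4,"ay":0,"az":0,"tx":0,"ty":0,"tz":0,"fingers":0.005},{"ax":3,"ay":0,"az":0,"tx":0,"ty":0,"tz":0,"fingers":0.005}]' 30 >/dev/null; python3 q.py
```

```text
knob~ 1.25
t 10.8 tcp [ 0.5861 -0.0785  0.1188] F [-4.1  1.1 12.1] M [0.34 1.04 0.09] w 0.0087 yaw of tool y 96.96 tilt 0.19 j [ 11.4  17.9 -18.5   0.1 -53.5 -94.5]
```

```bash
python3 -m creep '[{"ax":0.6,"ay":0,"az":0,"tx":0,"ty":0,"tz":0,"fingers":0.005},{"ax":1.2,"ay":0,"az":0,"tx":0,"ty":0,"tz":0,"fingers":0.005},{"ax":1.8,"ay":0,"az":0,"tx":0,"ty":0,"tz":0,"fingers":0.005},{"ax":2.4,"ay":0,"az":0,"tx":0,"ty":0,"tz":0,"fingers":0.005},{"ax":3,"ay":0,"az":0,"tx":0,"ty":0,"tz":0,"fingers":0.005}]' 30 >/dev/null; python3 q.py
```

```text
knob~ 1.302
t 11.3 tcp [ 0.5862 -0.0785  0.1188] F [-3.6  0.5 11.6] M [0.33 1.05 0.1 ] w 0.0093 yaw of tool y 93.95 tilt 0.2 j [ 11.4  17.9 -18.5   0.1 -53.5 -97.5]
```

```bash
python3 -m creep '[{"ax":0.5,"ay":0,"az":0,"tx":0,"ty":0,"tz":0,"fingers":0.005},{"ax":1,"ay":0,"az":0,"tx":0,"ty":0,"tz":0,"fingers":0.005},{"ax":1.5,"ay":0,"az":0,"tx":0,"ty":0,"tz":0,"fingers":0.005},{"ax":1.5,"ay":0,"az":0,"tx":0,"ty":0,"tz":0,"fingers":0.005}]' 30 >/dev/null; python3 q.py
```

```text
knob~ 1.328
t 11.7 tcp [ 0.5861 -0.0785  0.1188] F [-3.7  1.2 12.1] M [ 0.28  0.96 -0.  ] w 0.0088 yaw of tool y 92.46 tilt 0.19 j [ 11.4  17.9 -18.5   0.1 -53.5 -99. ]
```

No stop yet. Continuing.

```bash
python3 -m creep '[{"ax":0.6,"ay":0,"az":0,"tx":0,"ty":0,"tz":0,"fingers":0.005},{"ax":1.2,"ay":0,"az":0,"tx":0,"ty":0,"tz":0,"fingers":0.005},{"ax":1.8,"ay":0,"az":0,"tx":0,"ty":0,"tz":0,"fingers":0.005},{"ax":2.4,"ay":0,"az":0,"tx":0,"ty":0,"tz":0,"fingers":0.005},{"ax":3,"ay":0,"az":0,"tx":0,"ty":0,"tz":0,"fingers":0.005}]' 30 >/dev/null; python3 q.py
```

```text
knob~ 1.38
t 12.2 tcp [ 0.5862 -0.0785  0.1188] F [-3.4  1.1 12.6] M [0.3  0.97 0.12] w 0.0087 yaw of tool y 89.46 tilt 0.2 j [ 1.14e+01  1.79e+01 -1.85e+01  1.00e-01 -5.35e+01 -1.02e+02]
```

```bash
python3 -m creep '[{"ax":0.6,"ay":0,"az":0,"tx":0,"ty":0,"tz":0,"fingers":0.005},{"ax":1.2,"ay":0,"az":0,"tx":0,"ty":0,"tz":0,"fingers":0.005},{"ax":1.8,"ay":0,"az":0,"tx":0,"ty":0,"tz":0,"fingers":0.005},{"ax":1.8,"ay":0,"az":0,"tx":0,"ty":0,"tz":0,"fingers":0.005}]' 30 >/dev/null; python3 q.py
```

```text
knob~ 1.412
t 12.6 tcp [ 0.5861 -0.0785  0.1188] F [-3.1  0.6 12.5] M [0.25 0.98 0.  ] w 0.0088 yaw of tool y 87.66 tilt 0.19 j [ 1.130e+01  1.790e+01 -1.850e+01  1.000e-01 -5.350e+01 -1.038e+02]
```

```bash
python3 -m creep '[{"ax":0.6,"ay":0,"az":0,"tx":0,"ty":0,"tz":0,"fingers":0.005},{"ax":1.2,"ay":0,"az":0,"tx":0,"ty":0,"tz":0,"fingers":0.005},{"ax":1.8,"ay":0,"az":0,"tx":0,"ty":0,"tz":0,"fingers":0.005},{"ax":2.4,"ay":0,"az":0,"tx":0,"ty":0,"tz":0,"fingers":0.005},{"ax":2.4,"ay":0,"az":0,"tx":0,"ty":0,"tz":0,"fingers":0.005}]' 30 >/dev/null; python3 q.py
```

```text
knob~ 1.454
t 13.1 tcp [ 0.5862 -0.0785  0.1188] F [-3.4  0.8 12.3] M [0.28 1.05 0.05] w 0.0088 yaw of tool y 85.26 tilt 0.2 j [ 1.140e+01  1.790e+01 -1.850e+01  1.000e-01 -5.350e+01 -1.062e+02]
```

```bash
python3 -m creep '[{"ax":0.6,"ay":0,"az":0,"tx":0,"ty":0,"tz":0,"fingers":0.005},{"ax":1.2,"ay":0,"az":0,"tx":0,"ty":0,"tz":0,"fingers":0.005},{"ax":1.8,"ay":0,"az":0,"tx":0,"ty":0,"tz":0,"fingers":0.005},{"ax":2.4,"ay":0,"az":0,"tx":0,"ty":0,"tz":0,"fingers":0.005},{"ax":2.4,"ay":0,"az":0,"tx":0,"ty":0,"tz":0,"fingers":0.005}]' 30 >/dev/null; python3 q.py
```

```text
knob~ 1.496
t 13.6 tcp [ 0.5861 -0.0785  0.1188] F [-3.4  0.8 11.5] M [0.21 0.99 0.01] w 0.0089 yaw of tool y 82.86 tilt 0.2 j [ 1.130e+01  1.790e+01 -1.850e+01  1.000e-01 -5.350e+01 -1.086e+02]
```

```bash
python3 -m creep '[{"ax":0.6,"ay":0,"az":0,"tx":0,"ty":0,"tz":0,"fingers":0.005},{"ax":1.2,"ay":0,"az":0,"tx":0,"ty":0,"tz":0,"fingers":0.005},{"ax":1.8,"ay":0,"az":0,"tx":0,"ty":0,"tz":0,"fingers":0.005},{"ax":2.4,"ay":0,"az":0,"tx":0,"ty":0,"tz":0,"fingers":0.005},{"ax":2.4,"ay":0,"az":0,"tx":0,"ty":0,"tz":0,"fingers":0.005}]' 30 >/dev/null; python3 q.py
```

```text
knob~ 1.537
t 14.1 tcp [ 0.5862 -0.0785  0.1188] F [-2.9  0.7 12.4] M [0.17 0.95 0.07] w 0.0089 yaw of tool y 80.46 tilt 0.2 j [ 1.14e+01  1.79e+01 -1.85e+01  1.00e-01 -5.35e+01 -1.11e+02]
```

```bash
python3 -m creep '[{"ax":0.6,"ay":0,"az":0,"tx":0,"ty":0,"tz":0,"fingers":0.005},{"ax":1.2,"ay":0,"az":0,"tx":0,"ty":0,"tz":0,"fingers":0.005},{"ax":1.8,"ay":0,"az":0,"tx":0,"ty":0,"tz":0,"fingers":0.005},{"ax":2.4,"ay":0,"az":0,"tx":0,"ty":0,"tz":0,"fingers":0.005},{"ax":2.4,"ay":0,"az":0,"tx":0,"ty":0,"tz":0,"fingers":0.005}]' 30 >/dev/null; python3 q.py
```

```text
knob~ 1.579
t 14.6 tcp [ 0.5862 -0.0785  0.1188] F [-2.5  0.6 13. ] M [0.17 0.96 0.03] w 0.0087 yaw of tool y 78.06 tilt 0.2 j [ 1.140e+01  1.790e+01 -1.850e+01  1.000e-01 -5.350e+01 -1.134e+02]
```

```bash
python3 -m creep '[{"ax":0.6,"ay":0,"az":0,"tx":0,"ty":0,"tz":0,"fingers":0.005},{"ax":1.2,"ay":0,"az":0,"tx":0,"ty":0,"tz":0,"fingers":0.005},{"ax":1.8,"ay":0,"az":0,"tx":0,"ty":0,"tz":0,"fingers":0.005},{"ax":2.4,"ay":0,"az":0,"tx":0,"ty":0,"tz":0,"fingers":0.005},{"ax":2.4,"ay":0,"az":0,"tx":0,"ty":0,"tz":0,"fingers":0.005}]' 30 >/dev/null; python3 q.py
```

```text
knob~ 1.621
t 15.1 tcp [ 0.5861 -0.0785  0.1188] F [-3.2  0.9 10.9] M [0.2  1.03 0.04] w 0.0091 yaw of tool y 75.66 tilt 0.19 j [ 1.140e+01  1.790e+01 -1.850e+01  1.000e-01 -5.350e+01 -1.158e+02]
```

```bash
python3 -m creep '[{"ax":0.6,"ay":0,"az":0,"tx":0,"ty":0,"tz":0,"fingers":0.005},{"ax":1.2,"ay":0,"az":0,"tx":0,"ty":0,"tz":0,"fingers":0.005},{"ax":1.8,"ay":0,"az":0,"tx":0,"ty":0,"tz":0,"fingers":0.005},{"ax":2.4,"ay":0,"az":0,"tx":0,"ty":0,"tz":0,"fingers":0.005},{"ax":2.4,"ay":0,"az":0,"tx":0,"ty":0,"tz":0,"fingers":0.005}]' 30 >/dev/null; python3 q.py
```

```text
knob~ 1.663
t 15.6 tcp [ 0.5861 -0.0785  0.1188] F [-3.6  0.7 11.6] M [0.13 0.98 0.02] w 0.0089 yaw of tool y 73.26 tilt 0.19 j [ 1.140e+01  1.790e+01 -1.850e+01  1.000e-01 -5.350e+01 -1.182e+02]
```

```bash
python3 -m creep '[{"ax":0.6,"ay":0,"az":0,"tx":0,"ty":0,"tz":0,"fingers":0.005},{"ax":1.2,"ay":0,"az":0,"tx":0,"ty":0,"tz":0,"fingers":0.005},{"ax":1.8,"ay":0,"az":0,"tx":0,"ty":0,"tz":0,"fingers":0.005},{"ax":2.4,"ay":0,"az":0,"tx":0,"ty":0,"tz":0,"fingers":0.005},{"ax":2.4,"ay":0,"az":0,"tx":0,"ty":0,"tz":0,"fingers":0.005}]' 30 >/dev/null; python3 q.py
```

```text
knob~ 1.705
t 16.1 tcp [ 0.5862 -0.0785  0.1188] F [-4.   1.  12.5] M [0.13 1.01 0.06] w 0.0088 yaw of tool y 70.86 tilt 0.2 j [ 1.140e+01  1.790e+01 -1.850e+01  1.000e-01 -5.350e+01 -1.206e+02]
```

```bash
python3 -m creep '[{"ax":0.6,"ay":0,"az":0,"tx":0,"ty":0,"tz":0,"fingers":0.005},{"ax":1.2,"ay":0,"az":0,"tx":0,"ty":0,"tz":0,"fingers":0.005},{"ax":1.8,"ay":0,"az":0,"tx":0,"ty":0,"tz":0,"fingers":0.005},{"ax":2.4,"ay":0,"az":0,"tx":0,"ty":0,"tz":0,"fingers":0.005},{"ax":2.4,"ay":0,"az":0,"tx":0,"ty":0,"tz":0,"fingers":0.005}]' 30 >/dev/null; python3 q.py
```

```text
knob~ 1.746
t 16.6 tcp [ 0.5861 -0.0786  0.1188] F [-3.8  1.1 12.9] M [0.11 1.03 0.33] w 0.0087 yaw of tool y 68.49 tilt 0.19 j [ 1.140e+01  1.790e+01 -1.850e+01  1.000e-01 -5.350e+01 -1.229e+02]
```

Mz jumped from about 0.05 to 0.33 N·m, so the tongue seems to have met the stop. A tiny step more should confirm it.

```bash
python3 -m creep '[{"ax":0.2,"ay":0,"az":0,"tx":0,"ty":0,"tz":0,"fingers":0.005},{"ax":0.2,"ay":0,"az":0,"tx":0,"ty":0,"tz":0,"fingers":0.005}]' 30 >/dev/null; python3 q.py
```

```text
knob~ 1.749
t 16.8 tcp [ 0.5861 -0.0785  0.1188] F [-3.6  0.9 12.2] M [0.09 1.09 0.32] w 0.0085 yaw of tool y 68.31 tilt 0.19 j [ 1.140e+01  1.790e+01 -1.850e+01  1.000e-01 -5.350e+01 -1.231e+02]
```

```bash
python3 -m creep '[{"ax":0,"ay":0,"az":0,"tx":-0.0006,"ty":0,"tz":0,"fingers":0.005},{"ax":0,"ay":0,"az":0,"tx":-0.0012,"ty":0,"tz":0,"fingers":0.005},{"ax":0,"ay":0,"az":0,"tx":-0.0018,"ty":0,"tz":0,"fingers":0.005},{"ax":0,"ay":0,"az":0,"tx":-0.0024,"ty":0,"tz":0,"fingers":0.005},{"ax":0,"ay":0,"az":0,"tx":-0.0024,"ty":0,"tz":0,"fingers":0.005}]' 30 >/dev/null; python3 q.py
```

```text
knob~ 1.75
t 17.3 tcp [ 0.586  -0.0784  0.1195] F [ 4.4 -2.2  0.9] M [-1.23 -1.55  0.32] w 0.0086 yaw of tool y 68.25 tilt 0.12 j [ 1.130e+01  1.780e+01 -1.840e+01  1.000e-01 -5.370e+01 -1.231e+02]
```

```bash
python3 -m creep '[{"ax":0,"ay":0,"az":0,"tx":0,"ty":0,"tz":0,"fingers":0.02},{"ax":0,"ay":0,"az":0,"tx":0,"ty":0,"tz":0,"fingers":0.03},{"ax":0,"ay":0,"az":0,"tx":0,"ty":0,"tz":0,"fingers":0.04},{"ax":0,"ay":0,"az":0,"tx":0,"ty":0,"tz":0,"fingers":0.04},{"ax":0,"ay":0,"az":0,"tx":0,"ty":0,"tz":0,"fingers":0.04}]' 30 >/dev/null; python3 q.py
```

```text
knob~ 1.751
t 17.8 tcp [ 0.5846 -0.0781  0.1191] F [-0.1  0.6 -0. ] M [-0.03  0.   -0.03] w 0.0389 yaw of tool y 68.22 tilt 0.03 j [  11.4   17.8  -18.5   -0.   -53.7 -123.1]
```

```bash
python3 -m creep '[{"ax":0,"ay":0,"az":0,"tx":-0.015,"ty":0,"tz":0,"fingers":0.04},{"ax":0,"ay":0,"az":0,"tx":-0.04,"ty":0,"tz":0,"fingers":0.04},{"ax":0,"ay":0,"az":0,"tx":-0.08,"ty":0,"tz":0,"fingers":0.04},{"ax":0,"ay":0,"az":0,"tx":-0.12,"ty":0,"tz":0,"fingers":0.04},{"ax":0,"ay":0,"az":0,"tx":-0.15,"ty":0,"tz":0,"fingers":0.04}]' 30 >/dev/null; python3 q.py
python3 - <<'E'
from st import *
d=cap('scene');cv2.imwrite('pics/s7.png',cv2.resize(d['pixels'][150:300,180:400],None,fx=3,fy=3))
d2=cap('top','t7.png')
T=np.vstack([pts(x).reshape(-1,3) for x in (d,d2)]);T=T[np.isfinite(T).all(1)]
B=(T-H); x=B@bx;y=B@by;z=T[:,2]
k=(x>-.15)&(x<-.02)&(abs(y)<.09)&(z<.122)&(z>.095)&(np.hypot(x+.11,y)>.035)
A=np.c_[x[k],y[k],np.ones(k.sum())]; s=np.linalg.lstsq(A,z[k],rcond=None)[0]
for _ in range(5):
    e=abs(A@s-z[k])<.004; s=np.linalg.lstsq(A[e],z[k][e],rcond=None)[0]
print('plane',s,e.sum(),'angle',-np.arctan(s[0]))
pl=s[0]*x+s[1]*y+s[2]
k=(np.hypot(x+.11,y)<.04)&(z>pl+.026)&(z<pl+.045)
w=np.c_[x[k],y[k]];m=w.mean(0);e=np.linalg.svd(w-m)[2][0];e*=np.sign(e[0])
print(k.sum(),'mid',m,'theta',np.arctan2(e[0],e[1]))
E
```

```text
knob~ 1.751
t 18.3 tcp [ 0.5852 -0.0782  0.2721] F [ 1.   0.3 -0.2] M [-0.03 -0.15 -0.01] w 0.0397 yaw of tool y 68.23 tilt 0.12 j [  11.4   11.    -6.4    0.   -72.4 -123.1]
plane [-0.01548727  0.00018332  0.10154936] 4321 angle 0.015486032623376115
104 mid [-0.10560964 -0.00071327] theta 1.7102697770614967
```

View pics/s7.png

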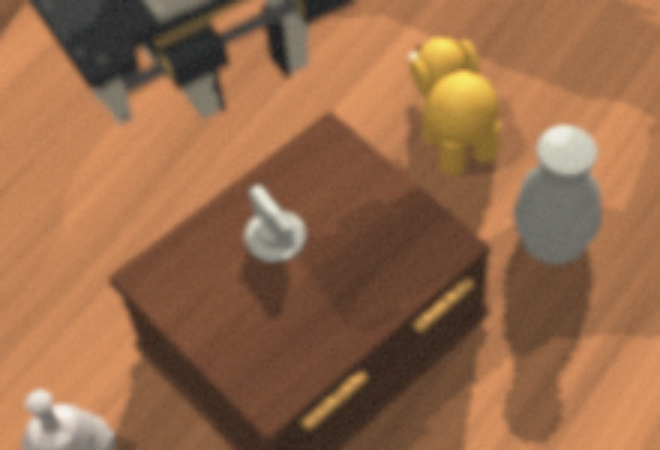

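The lid is shut and the wing is turned (crop (270,225)). The lid angle is 0.0155, which matches the latched rest. The elephant and vase look unmoved. I'll settle once more, re-check and hand in.

```bash
python3 -m creep '[{"ax":0,"ay":0,"az":0,"tx":0,"ty":0,"tz":0,"fingers":0.04},{"ax":0,"ay":0,"az":0,"tx":0,"ty":0,"tz":0,"fingers":0.04},{"ax":0,"ay":0,"az":0,"tx":0,"ty":0,"tz":0,"fingers":0.04},{"ax":0,"ay":0,"az":0,"tx":0,"ty":0,"tz":0,"fingers":0.04},{"ax":0,"ay":0,"az":0,"tx":0,"ty":0,"tz":0,"fingers":0.04}]' 30; python3 - <<'E'
from st import *
d=cap('scene','s8.png');T=pts(d).reshape(-1,3);T=T[np.isfinite(T).all(1)]
B=(T-H); x=B@bx;y=B@by;z=T[:,2]
k=(x>-.15)&(x<-.02)&(abs(y)<.09)&(z<.11)&(z>.095)
A=np.c_[x[k],y[k],np.ones(k.sum())]; s=np.linalg.lstsq(A,z[k],rcond=None)[0]
for _ in range(5):
    e=abs(A@s-z[k])<.004; s=np.linalg.lstsq(A[e],z[k][e],rcond=None)[0]
print('angle',-s[0])
print(order.close_job())
E
```

```text
time_s: 18.9
tcp_pos: [0.5847, -0.0781, 0.2686]
eef_rot: [-147.7, 89.9, -169.5]
contact_force: [0.9, -0.2, 0.3]
gripper_width: 0.0399
angle 0.017553198941059646
the job is handed in; nothing more can be done
None
```

The lid is latched and I handed the job in at about 19 s; it reported no verdict.

**What I did**
- I pushed the lid down onto its buffers with the shut fingers, reaching about 0.06 rad with the knob still at about 0.665 rad.
- I then gripped the wing and pressed down with about 12 N until the lid met the rim.
- I turned the knob clockwise until the torque jumped from about 0.05 to 0.33 N·m at about 1.75 rad, which I took as the stop. A further 0.2° gave no more torque.
- Finally I eased the pressure off, let go and backed away to about 15 cm above the lid.

**Last checks**
- **Lid:** it stays down by itself at 0.0155 and then 0.0176 rad. This matches the stated latched rest of about 0.015; unlatched it would be about 0.055.
- **Knob:** the camera gave 1.71 rad and the wrist 1.75 rad. That 0.04 rad difference is within the 0.08 rad safe band, but I did not resolve it.
- **Contact force:** the tool force read near zero after release.
- **Other things:** the elephant and vase looked unmoved in the picture after release, and so did the part of the bell in view. I did not look at the cup after the lid was nearly shut, and I did not measure any of the four.

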